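# Bring the sample tube round to the code reader

## Robot

A 7-joint arm with a two-finger parallel gripper is mounted at the origin on the work surface. World frame = base frame: x ahead of the robot, y to its left, z up, the work surface at z = 0. Lengths are in m, angles in rad, forces in N, time in s.
With the tool pointing down it reaches from about 0.4 to 0.9 m from the base axis. Payload 5.5 kg.
Tool frame: the origin (TCP) lies midway between the tips of the shut fingers; the grasp point (between the pads) lies 19 mm behind it; z points along the fingers, y is the direction in which the jaws open and shut (so a half turn about z gives the same grasp; the last joint's range is limited). The gripper opens to 92 mm and grips with 3 to 60 N. Pads are 19 mm wide; open, the fingers measure 130 mm over their backs; the gripper's body (75 mm by 190 mm) begins 47 mm behind the grasp point.
Start: joints at [1.591, 0.501, -0.427, 1.55, 0.221, 1.138, -0.21], TCP at [0.156, -0.631, 0.227] pointing down, gripper open.
Joint ranges: [-2.88, 2.88], [-0.31, 2.03], [-1.54, 1.56], [0.2, 2.42], [-1.41, 4.55], [0.19, 2.02], [-2.57, 2.57]. Speed limits (rad/s): [2.57, 2.57, 3.14, 3.14, 3.14, 3.14, 3.14].

## Interface

Orientations are given as a rotation vector (axis times angle).
In Python, from rig import robot gives the robot as it stands.
- The arm moves only by the tool step_arm, never from a script. Its argument "targets" is text: rows parted by semicolons, each of 7 numbers parted by spaces: the gripper command: -1 is fully open, 1 is shut, values between are in proportion, then the shift along the tool's x, y, z in units of 40 mm (1.0 is 40 mm), then the turn, a rotation vector about the tool's x, y, z in units of 6 degrees (1.0 is 6 degrees). In form: grip x y z ax ay az; .... A call has 1 to 8 rows; each row is the pose to reach, as a shift and turn from the pose commanded when the call began, along the tool's axes at that moment; what a row does not reach only later rows make up. A row lasts 1/10 s, in which the tool goes at most 50 mm and 8.59 degrees, less where a joint would pass 70% of its speed; a pose out of reach is approached as far as the arm can. A call with a gripper value outside its range is refused whole. The fingers move at their own pace and stop on an object; "force" is the grip in N (left out, the last holds). Time passes only in rows, so rows that repeat a pose let the fingers close. It gives the time, the measured TCP pose, the force and the opening at its end, in the units of the state.
- robot.read_state(): the state, without advancing time (a new reading comes with each control period).
- robot.get_image(name): name is "side" or "top"; returns the picture (400x640x3 uint8, red, green, blue); there is no depth.
- robot.camera_info(name): a dict with "vfov" (degrees; the focal length in pixels is half the picture's height over the tangent of half this angle, whatever the lens; pixels are square), "cx", "cy" (the principal point, pixels), "R" (3x3) and "t" (3): a world point X has camera coordinates R X + t. Camera axes: x right, y down, z forward; pixel columns grow to the right and rows downward; lengths in m; the calibration is good to about 2 mm. A picture is of the moment at which its call begins. camera_info takes no time and is no camera call.
- robot.finish_job(): hands the job in, once; it reports no verdict.
Trained networks look in the newest picture that a camera, given by its name, has taken for a name from the list of things; names that differ only in an ending like _2 or _b are one class to them, and where a whole thing is asked for, a point or a joint stands for the part that bears it (a point fixed in the world has none). Each returns a list of dicts, best first, with "p" (0 to 1); they miss things now and then, are a little off and sometimes report something else, mostly with a low value. They report only what shows in the picture. A call takes as long as a camera call. They do not tell look-alikes from the thing itself.
- robot.spot_in(camera, query): "rect" ([left, top, right, bottom] in pixels, round what is visible of it).
- robot.tip_of(camera, query): "at" ([row, column] in pixels: a listed point, or the origin of a listed thing).
The state is a dict: "time_s": time; "qpos": joint angles; "qvel": joint speeds; "effort": joint torques, N m; "tcp_pos": TCP position; "tcp_rot": TCP orientation; "contact_force": force on the tool from outside, world axes, zero at the start; "wrist_torque": the same for the moment, N m; "opening": finger opening in m.
Only numpy, scipy, OpenCV 4.12 (cv2) and the standard library are available. Lean on these libraries where they do the work, as an engineer would, in place of code of your own. Each camera call takes 0.05 s, during which the arm holds its last target. There are 200 camera calls.

## Task

The four-armed tube carousel carries one capped sample tube. Gently push one of the carousel's arms with a fingertip to turn it, without flinging it round, until the tube stands squarely in front of the middle of the code reader's window, then take the hand away. Do not touch the tube or the reader, do not lift or tip the tube, and leave the tube rack, bottle and jar where they stand.

Things in the scene. Friction and masses are not known exactly. Their poses are not given: they have to be found in the camera images.
- carousel: Carousel rotor: four level arms at right angles on a hub (44 mm across, its top at z = 79 mm, nut on top to 87 mm). Turns both ways about the vertical axis through its origin (45 mm above the bench), with no end stops; about 1.2 N sideways at 70 mm from the axis turns it, and it stays where left. z up; its +x arm holds the tube, the other three end in empty cups.
- spoke_mid (a point): Middle of the empty arm along the carousel's +y axis, 70 mm from the axis, 62 mm above the bench; turns with it. Each of the four arms is alike: a bar 10 mm wide, 16 mm tall (z = 54 to 70 mm), bare from 22 to 90 mm from the axis, then a round grey cup 29 mm across (z = 35 to 75 mm) centred 105 mm from the axis.
- foot: Fixed round foot of the carousel, 190 mm across, top sloping from 10 mm at the rim to 18 mm above the bench, with a 32 mm post up to the hub: between the arms and below them there is open space above z = 20 mm. Origin on the axis at bench height.
- tube: The capped sample tube, white with an orange cap, 16 mm across (cap 18 mm) and 86 mm tall, standing loosely in the cup of the carousel's +x arm with 2 mm of play. Origin at the centre of its underside, 40 mm above the bench when seated (cap top at 126 mm); z along the tube.
- reader: Fixed code reader: black head 60 mm deep, 70 mm wide, z = 63 to 128 mm, flat 50 mm glass window facing the carousel, on a stalk and 90 mm round foot. Its origin is not in the reader but on the carousel's axis at bench height: from there its x axis points level to the middle of the window, 146 mm out; the reader's back is 235 mm out. z up.
- read_spot (a point): The point in front of the middle of the reader's window where the tube's axis has to stand: 105 mm from the carousel's axis on the reader's x axis, 41 mm before the window, 90 mm above the bench.
- rack: Bystander: loose white tube rack 150 x 50 mm with tubes in it, 95 mm tall with the tubes. Origin at the centre of its underside, x along its length.
- bottle: Bystander: loose white bottle 56 mm across, 110 mm tall. Origin at the centre of its underside.
- jar: Bystander: loose amber jar 50 mm across, 55 mm tall. Origin at the centre of its underside.
Things that resemble listed ones, but are neither listed nor needed, are in the scene too. There is more than one size of the reader; the one meant has the size given above.

How it is judged:
By the outcome, as a careful person would: the job done as asked, in the order asked, and still so for the second after the job is handed in, with the robot touching nothing.
It also fails if it takes over 56 s, if anything falls off the work surface, if the arm or the gripper's body presses on something with over 40 N, if the wrist force passes 120 N, or if a joint passes its speed limit or range.

## Working session

There is one attempt and no reset: what is moved stays moved. The work goes in short steps, Python scripts to look and compute and a tool call to move; the robot and the scene stay as the last step left them, time stands still between calls to the robot, and variables do not carry over. Pictures are saved under pics/ and viewed, about 8 in all and at most 12, crops included, and the job is handed in when it is done.

Besides the shell and the picture viewer there is one more tool, called after "Emit:" as a command line: name --argument value ..., lists and objects as JSON in quotes. step_arm: Moves the arm, as the interface text tells. Its arguments: {"type":"object","properties":{"targets":{"type":"string"},"force":{"type":"number"}},"required":["targets"]}

```bash
mkdir -p pics
python3 - <<'E'
from rig import robot
import cv2
for n in("side","top"):
    im=robot.get_image(n);cv2.imwrite(f"pics/{n}0.png",im[...,::-1])
    c=robot.camera_info(n);print(n,c)
    for q in("carousel","tube","reader","foot","rack","bottle","jar"):
        print(q,[(round(d["p"],2),[round(float(v)) for v in d["rect"]]) for d in robot.spot_in(n,q)][:4],[(round(d["p"],2),[round(float(v),1) for v in d["at"]]) for d in robot.tip_of(n,q)][:4])
    for q in("spoke_mid","read_spot"):
        print(q,[(round(d["p"],2),[round(float(v),1) for v in d["at"]]) for d in robot.tip_of(n,q)][:4])
print(robot.read_state())
E
```

```text
side {'vfov': 49.277678795218854, 'cx': 320.3955692448157, 'cy': 195.1031887789534, 'R': array([[ 0.78917124, -0.61395016, -0.01655187],
       [-0.42068941, -0.5207263 , -0.74287586],
       [ 0.44746976,  0.59321946, -0.66922455]]), 't': array([-0.51868056,  0.3740765 ,  0.62033087])}
carousel [(0.88, [254, 218, 370, 320])] [(0.96, [268.3, 307.3]), (0.65, [298.3, 357.1])]
tube [(0.6, [352, 261, 364, 291]), (0.16, [259, 219, 366, 318])] [(0.58, [297.5, 353.8])]
reader [(0.79, [189, 277, 250, 368]), (0.55, [345, 172, 385, 222])] []
foot [(0.93, [258, 218, 367, 328])] [(0.66, [283.5, 311.5])]
rack [(0.6, [358, 293, 438, 400])] [(0.76, [353.6, 396.6])]
bottle [(0.82, [267, 174, 294, 226])] [(0.81, [212.9, 282.6]), (0.66, [294.9, 355.2]), (0.24, [269.3, 303.8])]
jar [(0.59, [212, 213, 244, 249])] [(0.56, [240.7, 232.6])]
spoke_mid [(0.86, [236.9, 328.9]), (0.3, [283.9, 309.9])]
read_spot []
top {'vfov': 56.32290846508884, 'cx': 320.6083126925039, 'cy': 200.82201090823173, 'R': array([[ 0.00327262, -0.99996981,  0.00704775],
       [-0.99739044, -0.00377232, -0.07209773],
       [ 0.0721
[... 674 characters left out ...]
.58, [293.3, 362.2])]
{'time_s': 1.7, 'qpos': array([ 1.59117634,  0.5008955 , -0.42698191,  1.55039587,  0.22081511,
        1.13832652, -0.21030418]), 'qvel': array([ 0.0001959 ,  0.00252422,  0.00153103, -0.00020585,  0.00087588,
        0.00215579, -0.00078339]), 'effort': array([ 5.08515768e-04, -5.66431975e+01, -5.81024408e+00, -2.79497319e+01,
       -6.66384352e-02,  2.07122188e-02,  1.20521781e-05]), 'tcp_pos': array([ 0.15630359, -0.63092135,  0.22673161]), 'tcp_rot': array([-3.11846249e+00, -3.80506786e-01, -1.19225176e-05]), 'contact_force': array([0.37554478, 0.39179183, 0.72118203]), 'wrist_torque': array([ 0.01452352, -0.04413456, -0.04216001]), 'opening': 0.09206496845966221}
```

View pics/top0.png

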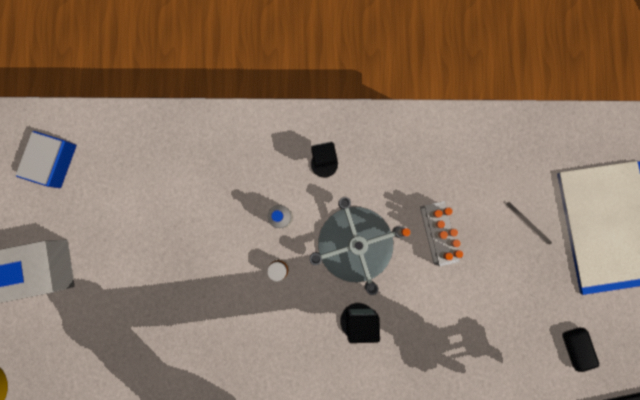

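View pics/side0.png

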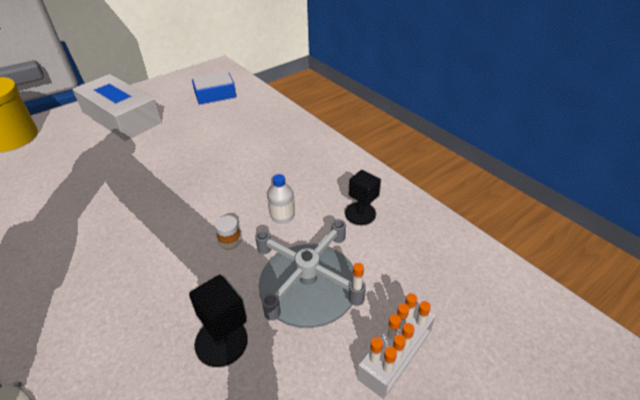

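The top view shows the carousel hub at (359,245), the orange-capped tube at (404,231), and two black readers at (361,323) and (324,158). The side view shows the same readers at (219,310) and (365,190). The remaining tubes stand in the rack, bottle and jar are on the left. Next step is to tell the two readers apart by size.

```bash
cat > h.py <<'E'
import numpy as np, cv2
from rig import robot
def cam(n):
    c=robot.camera_info(n); f=200/np.tan(np.radians(c["vfov"]/2)); return c,f
def w(n,row,col,z):
    c,f=cam(n); R=c["R"];C=-R.T@c["t"]; d=R.T@np.array([(col-c["cx"])/f,(row-c["cy"])/f,1]); return C+d*(z-C[2])/d[2]
def px(n,X):
    c,f=cam(n); p=c["R"]@np.array(X)+c["t"]; return np.array([c["cy"]+f*p[1]/p[2],c["cx"]+f*p[0]/p[2]])
E
python3 - <<'E'
from h import *
np.set_printoptions(precision=4,suppress=True)
for n in("top","side"):
    c,f=cam(n);print(n,-c["R"].T@c["t"],f)
print("hub top",w("top",245,359,.087),"side",w("side",257,307,.087))
print("foot",w("top",243.3,353.7,0),w("side",283.5,311.5,0))
print("cap",w("top",231,405,.126),w("side",266,358,.126))
print("jar",w("top",266.7,280.6,0),w("side",240.7,232.6,0)," bottle",w("top",216,281,0),w("side",212.9,282.6,0),"rack",w("top",231.6,434.7,0),w("side",353.6,396.6,0))
t=cv2.imread("pics/top0.png");s=cv2.imread("pics/side0.png")
a=cv2.resize(t[130:360,260:480],None,fx=3.2,fy=3.2,interpolation=cv2.INTER_CUBIC)[:600]
a=cv2.resize(t[135:355,265:475],(573,600),interpolation=cv2.INTER_CUBIC)
b=cv2.resize(s[165:375,180:460],(800,600),interpolation=cv2.INTER_CUBIC)
a=np.clip(a.astype(float)*1.5+15,0,255);b=np.clip(b.astype(float)*1.5+15,0,255)
cv2.imwrite("pics/ta.png",a);cv2.imwrite("pics/sb.png",b)
E
```

```text
top [0.6151 0.0222 0.9503] 373.60172244678404
side [ 0.2891 -0.4916  0.6844] 436.05668298618605
hub top [ 0.5761 -0.0722  0.087 ] side [ 0.5697 -0.0763  0.087 ]
foot [ 0.5764 -0.0683  0.    ] [ 0.5782 -0.0739  0.    ]
cap [ 0.6088 -0.1695  0.126 ] [ 0.6046 -0.1702  0.126 ]
jar [0.5173 0.1159 0.    ] [0.5143 0.1181 0.    ]  bottle [0.6448 0.1163 0.    ] [0.6439 0.1213 0.    ] rack [ 0.6065 -0.2744  0.    ] [ 0.6033 -0.2761  0.    ][ WARN:0@0.180] global loadsave.cpp:1063 imwrite_ Unsupported depth image for selected encoder is fallbacked to CV_8U.
```

View pics/ta.png

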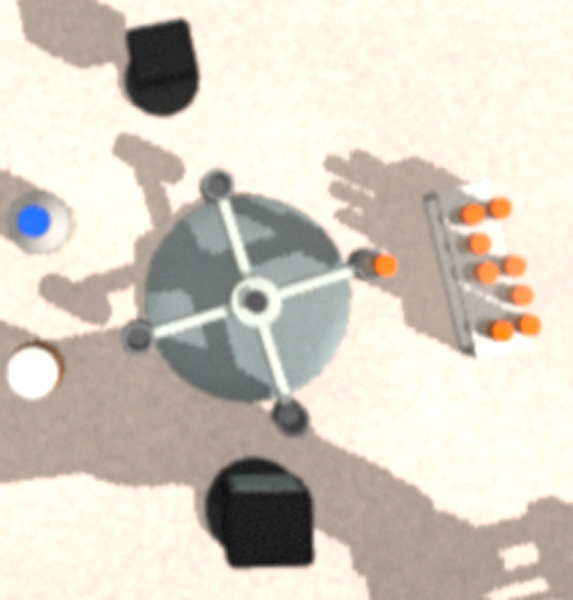

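View pics/sb.png

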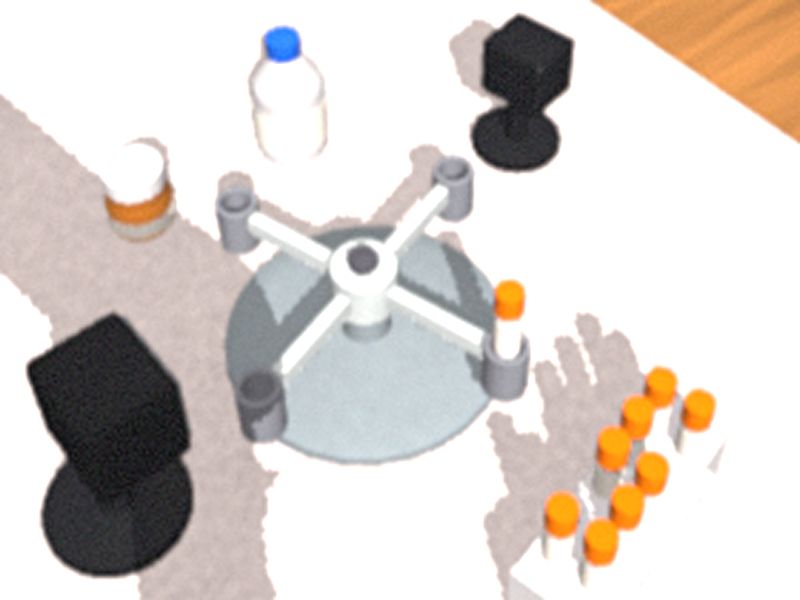

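The near reader, top view (361,323), has a head about 68 mm wide, a foot of about 95 mm, and a glass window facing the carousel, so it is the one meant. The far one, at (324,158), is about 50 mm wide and is the look-alike. I'll fit its bearing by silhouette.

```bash
cat > fit.py <<'E'
from h import *
from scipy.optimize import minimize
def sil(n,ax,ay,th,K=4):
    u=np.array([np.cos(th),np.sin(th)]);v=np.array([-u[1],u[0]]);o=np.array([ax,ay])
    m=np.zeros((400*K,640*K),np.uint8)
    def fill(P):
        p=np.array([px(n,X)[::-1] for X in P]);cv2.fillConvexPoly(m,cv2.convexHull(np.round((p+.5)*K-.5).astype(np.int32)),1)
    fill([[*(o+a*u+b*v),z] for a in(.146,.206) for b in(-.035,.035) for z in(.063,.128)])
    t=np.linspace(0,6.28,40)
    fill([[*(o+(.190+.045*np.cos(s))*u+.045*np.sin(s)*v),z] for s in t for z in(0,.01)])
    fill([[*(o+(.190+.01*np.cos(s))*u+.01*np.sin(s)*v),z] for s in t for z in(0,.07)])
    return cv2.resize(m.astype(np.float32),(640,400),interpolation=cv2.INTER_AREA)
E
python3 - <<'E'
from fit import *
for n,box,a0 in(("top",(295,350,330,390),(.576,-.072)),("side",(270,375,180,255),(.572,-.075))):
    g=cv2.imread(f"pics/{n}0.png").max(2).astype(float)
    r0,r1,c0,c1=box
    D=np.clip((75-g)/30,0,1)[r0:r1,c0:c1]
    if n=="top": # include the glass strip: fill holes
        D=cv2.morphologyEx(D,cv2.MORPH_CLOSE,np.ones((9,9)))
    f=lambda p:np.abs(sil(n,p[0],p[1],p[2])[r0:r1,c0:c1]-D).sum()
    for fixed in(1,0):
        if fixed: 
            ths=np.radians(np.arange(-200,-159,1));e=[f((*a0,t)) for t in ths];i=np.argmin(e);print(n,"axis fixed",np.degrees(ths[i]),e[i],D.sum())
            t0=ths[i]
        else:
            r=minimize(f,[*a0,t0],method="Nelder-Mead",options=dict(initial_simplex=[[*a0,t0],[a0[0]+.006,a0[1],t0],[a0[0],a0[1]+.006,t0],[*a0,t0+.08]],maxiter=150));print("free",r.x[:2],np.degrees(r.x[2]),r.fun)
c=w("top",232.2,406.1,.126)-w("top",245,358.8,.087);print("tube ang top",np.degrees(np.arctan2(c[1],c[0])),np.hypot(c[0],c[1]))
s=lambda x,y:(165+y*.35,180+x*.35)
c=w("side",*s(510,288),.126)-w("side",*s(362,260),.087);print("side",np.degrees(np.arctan2(c[1],c[0])),np.hypot(c[0],c[1]))
E
```

```text
Traceback (most recent call last):
  File "fit.py", line 11, in sil
    fill([[*(o+(.190+.01*np.cos(s))*u+.01*np.sin(s)*v),z] for s in t for z in(0,.07)])
    ~~~~^^^^^^^^^^^^^^^^^^^^^^^^^^^^^^^^^^^^^^^^^^^^^^^^^^^^^^^^^^^^^^^^^^^^^^^^^^^^^^
  File "fit.py", line 7, in fill
    p=np.array([px(n,X)[::-1] for X in P]);cv2.fillConvexPoly(m,cv2.convexHull(np.round((p+.5)*K-.5).astype(np.int32)),1)
                ~~^^^^^
  File "h.py", line 8, in px
    c,f=cam(n); p=c["R"]@np.array(X)+c["t"]; return np.array([c["cy"]+f*p[1]/p[2],c["cx"]+f*p[0]/p[2]])
        ~~~^^^
  File "h.py", line 4, in cam
    c=robot.camera_info(n); f=200/np.tan(np.radians(c["vfov"]/2)); return c,f
ValueError: time passes only in moves, steps and waits
```

```bash
sed -i 's/^def cam(n):/import functools\n@functools.cache\ndef cam(n):/' h.py
python3 - <<'E'
from fit import *
for n,box,a0 in(("top",(295,350,330,390),(.576,-.072)),("side",(270,375,180,255),(.572,-.075))):
    g=cv2.imread(f"pics/{n}0.png").max(2).astype(float)
    r0,r1,c0,c1=box
    D=np.clip((75-g)/30,0,1)[r0:r1,c0:c1]
    if n=="top": D=cv2.morphologyEx(D,cv2.MORPH_CLOSE,np.ones((9,9)))
    f=lambda p:np.abs(sil(n,p[0],p[1],p[2])[r0:r1,c0:c1]-D).sum()
    ths=np.radians(np.arange(-200,-159,1));e=[f((*a0,t)) for t in ths];i=np.argmin(e);print(n,"axis fixed",np.degrees(ths[i]),e[i],D.sum())
    t0=ths[i]
    r=minimize(f,[*a0,t0],method="Nelder-Mead",options=dict(initial_simplex=[[*a0,t0],[a0[0]+.006,a0[1],t0],[a0[0],a0[1]+.006,t0],[*a0,t0+.08]],maxiter=150));print("free",r.x[:2],np.degrees(r.x[2]),r.fun)
c=w("top",232.2,406.1,.126)-w("top",245,358.8,.087);print("tube ang top",np.degrees(np.arctan2(c[1],c[0])),np.hypot(c[0],c[1]))
s=lambda x,y:(165+y*.35,180+x*.35)
c=w("side",*s(510,288),.126)-w("side",*s(362,260),.087);print("side",np.degrees(np.arctan2(c[1],c[0])),np.hypot(c[0],c[1]))
E
```

```text
top axis fixed -178.0 116.62083333333332 1297.2666666666667
free [ 0.57574676 -0.0688789 ] -177.6594540939713 103.46249999999999
side axis fixed -180.0 409.70416666666665 3829.766666666667
free [ 0.57140778 -0.08626391] -183.43318835354984 353.6583333333333
tube ang top -73.26818151802179 0.10454688823085123
side -70.04920866406937 0.10234460320144707
```

The fits put the reader bearing at about -178° to -180° and the tube at about -73°, so the carousel needs a turn of about -105° (clockwise from above). I'll push the arm opposite the tube (about 107°), so the hand stays away from both tube and reader.

```bash
cat > go.py <<'E'
import sys
from h import *
from scipy.spatial.transform import Rotation as Ro
O=np.array([.575,-.072])
def delta(pos,yaw,s=None):
    s=s or robot.read_state(); R=Ro.from_rotvec(s["tcp_rot"]); y=np.radians(yaw)
    T=Ro.from_matrix(np.array([[np.cos(y),np.sin(y),0],[np.sin(y),-np.cos(y),0],[0,0,-1]]))
    return np.r_[R.inv().apply(np.array(pos)-s["tcp_pos"])/.04,np.degrees((R.inv()*T).as_rotvec())/6]
def finger(ang,r=.068,z=.06,lag=20):
    a=np.radians(ang); return delta([*(O+r*np.array([np.cos(a),np.sin(a)])),z],ang+lag)
if __name__=="__main__":
    a=sys.argv[1:]; z=float(a[0])
    for g in a[1:]: print(g,np.round(finger(float(g),z=z),2))
    s=robot.read_state();x,y=s["tcp_pos"][:2]-O
    print(s["time_s"],s["tcp_pos"].round(4),"ang",np.degrees(np.arctan2(y,x)).round(1),"r",np.hypot(x,y).round(4),"q",s["qpos"].round(2),"F",s["contact_force"].round(1),s["opening"])
E
python3 go.py .2 145
```

```text
145 [ 12.4  -12.33   0.67   0.    -0.   -25.18]
1.7 [ 0.1563 -0.6309  0.2267] ang -126.8 r 0.6984 q [ 1.59  0.5  -0.43  1.55  0.22  1.14 -0.21] F [0.4 0.4 0.7] 0.09206496845966221
```

Emit:
step_arm --targets "1 1.2 -1.2 0 0 0 -1.4; 1 2.4 -2.4 0 0 0 -2.8; 1 3.6 -3.6 0 0 0 -4.2; 1 4.8 -4.8 0 0 0 -5.6; 1 5.5 -5.5 0 0 0 -7.0; 1 6.2 -6.2 0 0 0 -8.4; 1 6.9 -6.9 0 0 0 -9.8; 1 7.6 -7.6 0 0 0 -11.2" --force 10

```text
time_s: 2.5
tcp_pos: [0.3636, -0.2868, 0.2271]
tcp_rot: [2.38, 2.049, -0.001]
contact_force: [1.3, -1.0, -0.1]
opening: 0.0325
```

```bash
python3 go.py .2 145
```

```text
145 [ 6.850e+00  2.900e+00  6.700e-01 -0.000e+00  1.000e-02 -1.393e+01]
2.5 [ 0.3636 -0.2868  0.2271] ang -134.5 r 0.3014 q [ 1.38  0.22 -0.86  1.99  0.19  1.02  0.28] F [ 1.3 -1.  -0.1] 0.03249911116925395
```

Emit:
step_arm --targets "1 0.9 0.4 0 0 0 -1.4; 1 1.8 0.8 0 0 0 -2.8; 1 2.7 1.2 0 0 0 -4.2; 1 3.6 1.6 0 0 0 -5.6; 1 4.5 2 0 0 0 -7.0; 1 5.4 2.4 0 0 0 -8.4; 1 6.2 2.7 0 0 0 -9.8; 1 6.8 2.9 0 0 0 -11.2"

```text
time_s: 3.3
tcp_pos: [0.5206, -0.0352, 0.2271]
tcp_rot: [0.846, 3.024, 0.001]
contact_force: [-0.8, 1.0, 0.6]
opening: 0.0003
```

```bash
python3 go.py .2 145
```

```text
145 [ 0.06  0.03  0.68  0.01  0.01 -2.71]
3.3 [ 0.5206 -0.0352  0.2271] ang 145.9 r 0.0657 q [ 0.91  0.46 -1.13  1.86  0.46  1.12  0.64] F [-0.8  1.   0.6] 0.0003112967818501425
```

Emit:
step_arm --targets "1 0.06 0.03 0.6 0 0 -1.4; 1 0.06 0.03 1 0 0 -2.7; 1 0.06 0.03 1.6 0 0 -2.7; 1 0.06 0.03 1.9 0 0 -2.7; 1 0.06 0.03 1.9 0 0 -2.7"

```text
time_s: 3.8
tcp_pos: [0.5169, -0.0355, 0.1494]
tcp_rot: [-0.424, -3.11, 0.0]
contact_force: [-0.2, 0.6, 0.5]
opening: 0.0008
```

```bash
python3 go.py .06 145 137
python3 - <<'E'
from h import *
ims=[robot.get_image(n) for n in("top","side")]
a=cv2.resize(ims[0][140:350,260:440],(480,560));b=cv2.resize(ims[1][200:380,180:280+100],(320,288))
b=cv2.resize(ims[1][150:380,185:400],(320,342))
o=np.zeros((560,800,3),np.uint8);o[:,:480]=a;o[:342,480:]=b
cv2.imwrite("pics/m1.png",np.clip(o[...,::-1]*1.4+10,0,255).astype(np.uint8))
E
```

```text
145 [-0.05  0.08  2.23 -0.   -0.03 -0.09]
137 [-0.14  0.29  2.23 -0.01 -0.03  1.25]
3.8 [ 0.5169 -0.0355  0.1494] ang 147.8 r 0.0687 q [ 0.87  0.58 -1.1   1.93  0.61  1.01  0.79] F [-0.2  0.6  0.5] 0.0007629290300489899
```

View pics/m1.png

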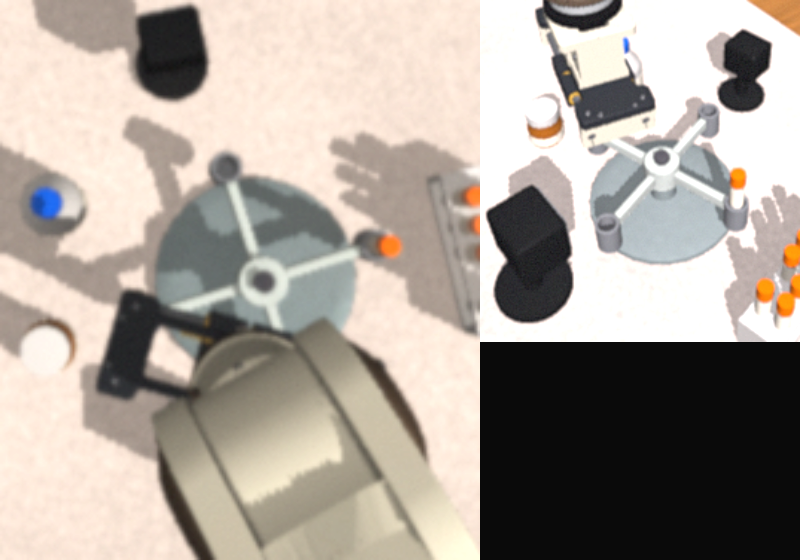

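The top view shows the hand over the gap between the left and near arms, with the bottle at (55,205) and jar at (45,350) in the crop undisturbed. The tube is still at right, at (390,245). In the side view the gripper hovers at (615,125) in the crop.

Run:
```python
from h import *
for z in(.149,.215):
    r,c=px("side",[.517,-.0355,z]);print("in m1 crop",480+(c-185)*320/215,(r-150)*342/230)
```

```text
in m1 crop 600.4031226224515 124.17711831264965
in m1 crop 594.1535200131462 81.55734194080927
```

Emit:
step_arm --targets "1 -0.05 0.08 0.7 0 0 -0.1; 1 -0.05 0.08 1.4 0 0 -0.1; 1 -0.05 0.08 2 0 0 -0.1; 1 -0.05 0.08 2.3 0 0 -0.1; 1 -0.05 0.08 2.3 0 0 -0.1; 1 -0.05 0.08 2.3 0 0 -0.1"

```text
time_s: 4.5
tcp_pos: [0.5218, -0.0325, 0.0599]
tcp_rot: [0.407, 3.113, 0.0]
contact_force: [0.6, -0.0, 0.4]
opening: 0.0005
```

```bash
python3 go.py .056 143 141 139 137 135 133 131 129
```

```text
143 [0.04 0.03 0.1  0.   0.02 0.35]
141 [0.01 0.08 0.1  0.   0.02 0.69]
139 [-0.01  0.14  0.1   0.01  0.02  1.02]
137 [-0.04  0.19  0.1   0.01  0.02  1.35]
135 [-0.07  0.24  0.1   0.01  0.02  1.69]
133 [-0.1   0.29  0.1   0.01  0.01  2.02]
131 [-0.13  0.34  0.1   0.01  0.01  2.35]
129 [-0.16  0.39  0.1   0.01  0.01  2.69]
4.5 [ 0.5218 -0.0325  0.0599] ang 143.4 r 0.0662 q [ 0.75  0.7  -0.96  1.98  0.77  0.87  0.68] F [ 0.6 -0.   0.4] 0.0005000536197195741
```

Emit:
step_arm --targets "1 0.04 0.03 0.1 0 0 0.35; 1 0.01 0.08 0.1 0 0 0.7; 1 -0.01 0.14 0.1 0 0 1.0; 1 -0.04 0.19 0.1 0 0 1.35; 1 -0.07 0.24 0.1 0 0 1.7; 1 -0.1 0.29 0.1 0 0 2.0; 1 -0.13 0.34 0.1 0 0 2.35; 1 -0.16 0.39 0.1 0 0 2.7"

```text
time_s: 5.3
tcp_pos: [0.532, -0.0192, 0.0559]
tcp_rot: [0.844, 3.024, 0.0]
contact_force: [-0.8, -0.9, 0.0]
opening: 0.0003
```

```bash
cat >> go.py <<'E'
    robot.get_image("top")
    g=robot.get_image("top").astype(int); m=((g[...,0]>150)&(g[...,2]<90)&(g[...,0]-g[...,1]>60)).astype(np.uint8)
    n,_,st,ce=cv2.connectedComponentsWithStats(m)
    for i in range(1,n):
        X=w("top",ce[i][1],ce[i][0],.126)[:2]-O
        if st[i,4]>15 and abs(np.hypot(*X)-.105)<.02: print("cap",ce[i].round(1),"ang",np.degrees(np.arctan2(X[1],X[0])).round(1),"r",np.hypot(*X).round(3))
E
python3 go.py .056 127 125 123 121 119 117 115 113
```

```text
127 [-0.02  0.06 -0.    0.01  0.02  0.3 ]
125 [-0.05  0.11 -0.    0.01  0.02  0.63]
123 [-0.07  0.17 -0.    0.01  0.02  0.97]
121 [-0.1   0.22 -0.    0.01  0.02  1.3 ]
119 [-0.13  0.27 -0.    0.01  0.02  1.63]
117 [-0.16  0.32 -0.    0.01  0.02  1.97]
115 [-0.19  0.37 -0.    0.01  0.02  2.3 ]
113 [-0.22  0.42 -0.    0.01  0.02  2.63]
5.3 [ 0.532  -0.0192  0.0559] ang 129.2 r 0.0681 q [ 0.67  0.69 -0.89  1.96  0.72  0.85  0.41] F [-0.8 -0.9  0. ] 0.0002703852729699196
cap [406.1 231.6] ang -72.0 r 0.105
```

Not yet in contact. Cap tracking works (about -72°). Continuing.

Emit:
step_arm --targets "1 -0.02 0.06 0 0 0 0.3; 1 -0.05 0.11 0 0 0 0.6; 1 -0.07 0.17 0 0 0 1.0; 1 -0.1 0.22 0 0 0 1.3; 1 -0.13 0.27 0 0 0 1.6; 1 -0.16 0.32 0 0 0 2.0; 1 -0.19 0.37 0 0 0 2.3; 1 -0.22 0.42 0 0 0 2.6"

```text
time_s: 6.2
tcp_pos: [0.5473, -0.0094, 0.0547]
tcp_rot: [-1.248, -2.883, 0.0]
contact_force: [-2.3, -0.4, 0.9]
opening: 0.0004
```

```bash
python3 go.py .056 111 109 107 105 103 101 99 97
```

```text
111 [-0.04  0.07 -0.03 -0.   -0.    0.37]
109 [-0.06  0.13 -0.03 -0.   -0.    0.7 ]
107 [-0.09  0.18 -0.03 -0.   -0.    1.03]
105 [-0.12  0.24 -0.03 -0.   -0.    1.37]
103 [-0.15  0.29 -0.03 -0.   -0.    1.7 ]
101 [-0.18  0.34 -0.03 -0.   -0.    2.03]
99 [-0.21  0.39 -0.03 -0.   -0.    2.37]
97 [-0.24  0.44 -0.03 -0.   -0.    2.7 ]
6.2 [ 0.5473 -0.0094  0.0547] ang 113.8 r 0.0685 q [ 0.6   0.68 -0.83  1.92  0.67  0.84  0.17] F [-2.3 -0.4  0.9] 0.00042667112481093
cap [408.5 245.4] ang -88.8 r 0.105
```

Emit:
step_arm --targets "1 -0.04 0.07 0 0 0 0.35; 1 -0.06 0.13 0 0 0 0.7; 1 -0.09 0.18 0 0 0 1.05; 1 -0.12 0.24 0 0 0 1.35; 1 -0.15 0.29 0 0 0 1.7; 1 -0.18 0.34 0 0 0 2.05; 1 -0.21 0.39 0 0 0 2.35; 1 -0.24 0.44 0 0 0 2.7"

```text
time_s: 7.1
tcp_pos: [0.5666, -0.0044, 0.0547]
tcp_rot: [-1.641, -2.679, 0.0]
contact_force: [-2.0, -0.4, 0.5]
opening: 0.0001
```

```bash
python3 go.py .056 95 93 91 89 87 85 83 81
```

```text
95 [-0.02  0.06 -0.03 -0.   -0.    0.34]
93 [-0.05  0.11 -0.03 -0.   -0.    0.67]
91 [-0.07  0.16 -0.03 -0.   -0.    1.  ]
89 [-0.1   0.22 -0.03 -0.   -0.    1.34]
87 [-0.13  0.27 -0.03 -0.   -0.    1.67]
85 [-0.16  0.32 -0.03 -0.   -0.    2.  ]
83 [-0.19  0.37 -0.03 -0.   -0.    2.34]
81 [-0.23  0.42 -0.03 -0.   -0.    2.67]
7.1 [ 0.5666 -0.0044  0.0547] ang 97.1 r 0.0681 q [ 0.53  0.68 -0.76  1.88  0.62  0.84 -0.07] F [-2.  -0.4  0.5] 7.834622983462174e-05
cap [406.  260.7] ang -107.4 r 0.104
```

Emit:
step_arm --targets "1 -0.02 0.06 0 0 0 0.35; 1 -0.05 0.11 0 0 0 0.7; 1 -0.07 0.16 0 0 0 1.0; 1 -0.1 0.22 0 0 0 1.35; 1 -0.13 0.27 0 0 0 1.7; 1 -0.16 0.32 0 0 0 2.0; 1 -0.19 0.37 0 0 0 2.35; 1 -0.23 0.42 0 0 0 2.7"

```text
time_s: 8.0
tcp_pos: [0.5859, -0.0049, 0.0547]
tcp_rot: [-2.004, -2.42, 0.0]
contact_force: [-1.6, -0.0, 0.1]
opening: 0.0005
```

```bash
python3 go.py .056 79 77 75 73 71 69 67 65
```

```text
79 [-0.02  0.05 -0.03 -0.   -0.    0.29]
77 [-0.04  0.11 -0.03 -0.   -0.    0.62]
75 [-0.07  0.16 -0.03 -0.    0.    0.96]
73 [-0.09  0.21 -0.03 -0.    0.    1.29]
71 [-0.12  0.26 -0.03 -0.    0.    1.62]
69 [-0.15  0.32 -0.03 -0.    0.    1.96]
67 [-0.18  0.37 -0.03 -0.    0.    2.29]
65 [-0.22  0.41 -0.03 -0.    0.    2.62]
8.0 [ 0.5859 -0.0049  0.0547] ang 80.8 r 0.068 q [ 0.48  0.68 -0.69  1.83  0.57  0.84 -0.31] F [-1.6 -0.   0.1] 0.000528409176756767
cap [401.6 272.4] ang -122.4 r 0.105
```

Emit:
step_arm --targets "1 -0.02 0.05 0 0 0 0.3; 1 -0.04 0.11 0 0 0 0.65; 1 -0.07 0.16 0 0 0 1.0; 1 -0.09 0.21 0 0 0 1.3; 1 -0.12 0.26 0 0 0 1.6; 1 -0.15 0.32 0 0 0 2.0; 1 -0.18 0.37 0 0 0 2.3; 1 -0.22 0.41 0 0 0 2.6"

```text
time_s: 8.9
tcp_pos: [0.6038, -0.0103, 0.0548]
tcp_rot: [-2.313, -2.126, -0.0]
contact_force: [-1.3, 0.1, -0.1]
opening: 0.0007
```

```bash
python3 go.py .056 63 61 59 57 55 53 51 49
```

```text
63 [-0.02  0.05 -0.03  0.   -0.    0.36]
61 [-0.05  0.11 -0.03  0.   -0.    0.7 ]
59 [-0.07  0.16 -0.03  0.   -0.    1.03]
57 [-0.1   0.22 -0.03  0.   -0.    1.36]
55 [-0.13  0.27 -0.03  0.   -0.    1.7 ]
53 [-0.16  0.32 -0.03  0.   -0.    2.03]
51 [-0.19  0.37 -0.03  0.   -0.    2.36]
49 [-0.23  0.42 -0.03  0.   -0.    2.7 ]
8.9 [ 0.6038 -0.0103  0.0548] ang 65.0 r 0.0681 q [ 0.43  0.69 -0.62  1.78  0.52  0.84 -0.52] F [-1.3  0.1 -0.1] 0.0006656607270959445
```

Emit:
step_arm --targets "1 -0.02 0.05 0 0 0 0.35; 1 -0.05 0.11 0 0 0 0.7; 1 -0.07 0.16 0 0 0 1.0; 1 -0.1 0.22 0 0 0 1.35; 1 -0.13 0.27 0 0 0 1.7; 1 -0.16 0.32 0 0 0 2.0; 1 -0.19 0.37 0 0 0 2.35; 1 -0.23 0.42 0 0 0 2.7"

```text
time_s: 9.8
tcp_pos: [0.6196, -0.0211, 0.0547]
tcp_rot: [-2.59, -1.778, 0.0]
contact_force: [-0.9, 0.8, 0.8]
opening: 0.0005
```

```bash
sed -i 's/g=robot.get_image("top").astype/for cn in("top","side"):\n     g=robot.get_image(cn).astype/; ' go.py
python3 - <<'E'
s=open('go.py').read()
i=s.index('    robot.get_image("top")\n')
s=s[:i]+'''    for cn in("top","side"):
        g=robot.get_image(cn).astype(int); m=((g[...,0]>g[...,2]*2.2+20)&(g[...,0]-g[...,1]>35)).astype(np.uint8)
        n,_,st,ce=cv2.connectedComponentsWithStats(m)
        for i in range(1,n):
            X=w(cn,ce[i][1],ce[i][0],.126 if cn=="top" else .117)[:2]-O
            if st[i,4]>15 and abs(np.hypot(*X)-.105)<.02: print(cn,st[i,4],"cap",ce[i].round(1),"ang",np.degrees(np.arctan2(X[1],X[0])).round(1),"r",np.hypot(*X).round(3))
'''
open('go.py','w').write(s)
E
python3 go.py .056 47 45 43 41 39 37 35 33
python3 -c "
from h import *
im=robot.get_image('side');cv2.imwrite('pics/s2.png',cv2.resize(im[165:375,180:460],(560,420),interpolation=cv2.INTER_CUBIC)[...,::-1])"
```

```text
47 [-0.01  0.05 -0.03 -0.    0.    0.32]
45 [-0.03  0.11 -0.03 -0.    0.    0.66]
43 [-0.06  0.16 -0.03 -0.    0.    0.99]
41 [-0.09  0.21 -0.03 -0.    0.    1.32]
39 [-0.12  0.27 -0.03 -0.    0.    1.66]
37 [-0.15  0.32 -0.03 -0.    0.    1.99]
35 [-0.18  0.37 -0.03 -0.    0.    2.32]
33 [-0.21  0.41 -0.03 -0.    0.    2.66]
9.8 [ 0.6196 -0.0211  0.0547] ang 48.8 r 0.0677 q [ 0.39  0.69 -0.55  1.74  0.46  0.84 -0.74] F [-0.9  0.8  0.8] 0.0005428754275186628
side 140 cap [274.  287.1] ang -156.6 r 0.105
```

View pics/s2.png

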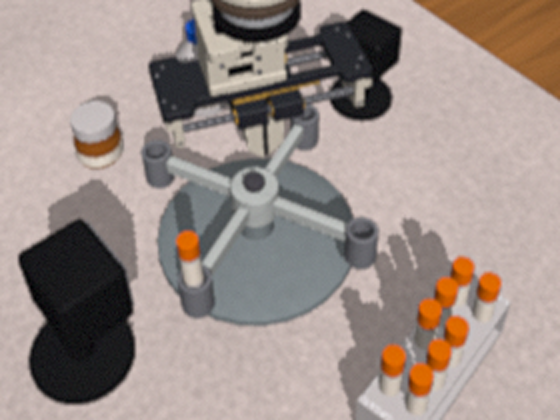

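The tube now stands at (188,270) in the side crop and the cap is upright. The fingertip is pushing the opposite arm from behind, about 24° short of the reader. Continuing.

Emit:
step_arm --targets "1 -0.01 0.05 0 0 0 0.3; 1 -0.03 0.11 0 0 0 0.65; 1 -0.06 0.16 0 0 0 1.0; 1 -0.09 0.21 0 0 0 1.3; 1 -0.12 0.27 0 0 0 1.65; 1 -0.15 0.32 0 0 0 2.0; 1 -0.18 0.37 0 0 0 2.3; 1 -0.18 0.37 0 0 0 2.3"

```text
time_s: 10.75
tcp_pos: [0.6311, -0.0335, 0.0548]
tcp_rot: [2.783, 1.455, 0.0]
contact_force: [-0.8, 0.7, 0.2]
opening: 0.0005
```

```bash
python3 go.py .056 33 32 31 30 29 28 27 26 25 24 23 22 21
python3 - <<'E'
from fit import *
im=robot.get_image("side");cv2.imwrite("pics/s3raw.png",im[...,::-1])
g=im.max(2).astype(float)
# hub nut / foot / cups for the side camera's own idea of the axis
for q in("carousel","foot","tube","spoke_mid","read_spot","reader"):
    print(q,[(round(d["p"],2),[round(float(v),1) for v in d["at"]]) for d in robot.tip_of("side",q)][:3])
E
```

```text
33 [-0.02  0.04 -0.03  0.01  0.    0.37]
32 [-0.03  0.07 -0.03  0.01  0.    0.54]
31 [-0.04  0.09 -0.03  0.01  0.    0.7 ]
30 [-0.05  0.12 -0.03  0.01  0.    0.87]
29 [-0.07  0.15 -0.03  0.01  0.    1.04]
28 [-0.08  0.17 -0.03  0.01  0.    1.2 ]
27 [-0.09  0.2  -0.03  0.01  0.    1.37]
26 [-0.11  0.23 -0.03  0.01  0.    1.54]
25 [-0.12  0.25 -0.03  0.01  0.    1.7 ]
24 [-0.14  0.28 -0.03  0.01  0.    1.87]
23 [-0.15  0.3  -0.03  0.01  0.    2.04]
22 [-0.17  0.33 -0.03  0.01  0.    2.2 ]
21 [-0.18  0.35 -0.03  0.01  0.    2.37]
10.75 [ 0.6311 -0.0335  0.0548] ang 34.4 r 0.068 q [ 0.37  0.69 -0.49  1.71  0.42  0.84 -0.92] F [-0.8  0.7  0.2] 0.0004981247574678066
side 128 cap [261.9 279.8] ang -170.3 r 0.106
carousel [(0.74, [268.9, 306.3])]
foot [(0.75, [284.0, 312.5]), (0.68, [352.1, 396.9])]
tube [(0.61, [307.7, 264.8])]
spoke_mid [(0.64, [281.1, 339.6])]
read_spot []
reader []
```

Emit:
step_arm --targets "1 -0.02 0.04 0 0 0 0.35; 1 -0.03 0.07 0 0 0 0.55; 1 -0.04 0.09 0 0 0 0.7; 1 -0.05 0.12 0 0 0 0.85; 1 -0.07 0.15 0 0 0 1.05; 1 -0.08 0.17 0 0 0 1.2; 1 -0.08 0.17 0 0 0 1.2; 1 -0.08 0.17 0 0 0 1.2"

```text
time_s: 12.0
tcp_pos: [0.6347, -0.0396, 0.0548]
tcp_rot: [2.868, 1.281, 0.0]
contact_force: [-0.2, 0.3, 0.4]
opening: 0.0003
```

```bash
python3 go.py .056 27 26 25 24 23 22 21
python3 - <<'E'
from fit import *
ims={n:robot.get_image(n) for n in("side","top")}
for n in ims: cv2.imwrite(f"pics/{n}4raw.png",ims[n][...,::-1])
o=ims["side"].copy()
o=cv2.resize(o[200:370,180:380],(600,510),interpolation=cv2.INTER_CUBIC)
P=lambda X:tuple(int(v) for v in ((px("side",X)[::-1]-[180,200])*3+1))
for ax,th,col in(((.571,-.076),-180,(0,255,0)),((.571,-.076),-178,(255,255,0))):
    u=np.array([np.cos(np.radians(th)),np.sin(np.radians(th))])
    cv2.line(o,P([*ax,.126]),P([*(np.array(ax)+.21*u),.126]),col,1)
    v=np.array([-u[1],u[0]])
    q=[P([*(np.array(ax)+a*u+b*v),.128]) for a,b in((.146,-.035),(.146,.035),(.206,.035),(.206,-.035))]
    cv2.polylines(o,[np.array(q)],True,col,1)
cv2.imwrite("pics/s4.png",np.clip(o[...,::-1]*1.5+15,0,255).astype(np.uint8))
E
```

```text
27 [-0.01  0.04 -0.03  0.    0.    0.19]
26 [-0.02  0.07 -0.03  0.    0.    0.35]
25 [-0.03  0.1  -0.03  0.    0.    0.52]
24 [-0.05  0.12 -0.03  0.    0.    0.69]
23 [-0.06  0.15 -0.03  0.    0.    0.85]
22 [-0.07  0.18 -0.03  0.    0.    1.02]
21 [-0.09  0.2  -0.03  0.    0.    1.19]
12.0 [ 0.6347 -0.0396  0.0548] ang 28.5 r 0.0679 q [ 0.35  0.69 -0.46  1.7   0.39  0.84 -1.01] F [-0.2  0.3  0.4] 0.00033359121085409823
side 128 cap [258.4 276.7] ang -175.1 r 0.106
```

View pics/s4.png

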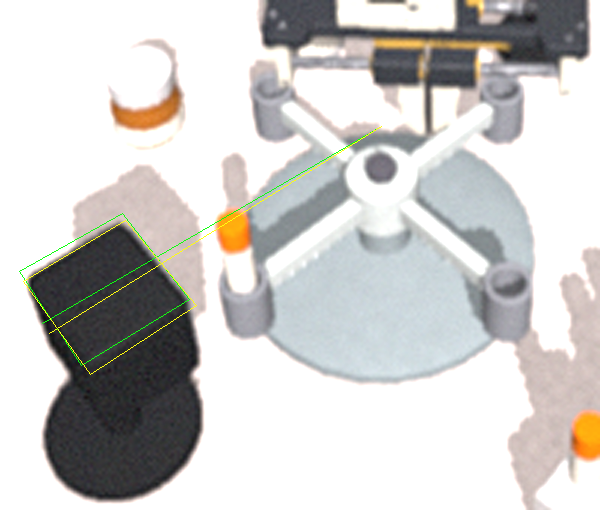

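The side crop shows the head's top-face outline matching the -178° overlay. The cap at (234,217) is almost on the reader's centreline. I'll retract for a clear top-view measurement before any final nudge.

Emit:
step_arm --targets "1 0.03 -0.15 0 0 0 -0.5; 1 0.05 -0.3 0 0 0 -0.5; 1 0.05 -0.3 -1 0 0 -0.5; 1 0.05 -0.3 -2.2 0 0 -0.5; 1 0.05 -0.3 -3.4 0 0 -0.5; 1 0.05 -0.3 -4.2 0 0 -0.5; 1 0.05 -0.3 -4.2 0 0 -0.5"

```text
time_s: 12.9
tcp_pos: [0.6302, -0.0295, 0.2289]
tcp_rot: [2.83, 1.351, 0.013]
contact_force: [1.6, 0.2, 0.0]
opening: 0.0005
```

```bash
python3 -c "
from go import *
print(delta([.40,-.50,.227],45).round(2),robot.read_state()['tcp_pos'])
print(delta([.40,.35,.227],45).round(2))"
```

```text
[-12.77   2.92   0.     0.08  -0.06   1.01] [ 0.63024182 -0.02947994  0.2288791 ]
[  3.76 -10.44  -0.02   0.08  -0.06   1.01]
```

Emit:
step_arm --targets "1 0.4 -1.1 0 0 0 0; 1 0.8 -2.3 0 0 0 0; 1 1.2 -3.4 0 0 0 0; 1 1.7 -4.6 0 0 0 0; 1 2.1 -5.8 0 0 0 0; 1 2.5 -7 0 0 0 0; 1 2.9 -8.1 0 0 0 0; 1 3.3 -9.2 0 0 0 0"

```text
time_s: 13.7
tcp_pos: [0.4213, 0.3049, 0.2221]
tcp_rot: [2.834, 1.354, -0.001]
contact_force: [0.9, 0.1, -0.1]
opening: 0.0006
```

```bash
cat > chk.py <<'E'
from fit import *
from scipy import ndimage
K=6
def run(tag):
    for n,box,a0,roi in(("top",(295,350,330,390),(.576,-.072),(225,260,340,378)),("side",(270,375,180,255),(.571,-.076),(235,275,290,325))):
        im=np.mean([robot.get_image(n).astype(float) for _ in range(4)],0)
        cv2.imwrite(f"pics/{n}{tag}raw.png",im[...,::-1])
        g=im; m=((g[...,0]>g[...,2]*2.2+20)&(g[...,0]-g[...,1]>35)).astype(np.uint8)
        c,_,st,ce=cv2.connectedComponentsWithStats(m)
        cap=[(st[i,4],w(n,ce[i][1],ce[i][0],.126 if n=="top" else .117)[:2]) for i in range(1,c) if st[i,4]>15]
        cap=[x for x in cap if np.hypot(*(x[1]-a0))<.13]
        # hub nut: dark blob on bright hub
        r0,r1,c0,c1=roi; h=im[r0:r1,c0:c1].mean(2)
        q=im[box[0]:box[1],box[2]:box[3]].max(2)
        D=np.clip((70-q)/25,0,1)
        if n=="top": D=cv2.morphologyEx(D,cv2.MORPH_CLOSE,np.ones((9,9)))
        f=lambda p:np.abs(sil(n,*p)[box[0]:box[1],box[2]:box[3]]-D).sum()
        for t0 in(-3.2,-3.1):
            r=minimize(f,[*a0,t0],method="Nelder-Mead",options=dict(initial_simplex=[[*a0,t0],[a0[0]+.008,a0[1],t0],[a0[0],a0[1]+.008,t0],[*a0,t0+.1]],maxiter=200))
            u=np.array([np.cos(r.x[2]),np.sin(r.x[2])]);hc=r.x[:2]+.176*u
            print(n,"fit axis",r.x[:2].round(4),"th",np.degrees(r.x[2]).round(2),"head centre",hc.round(4),r.fun.round(1))
            for a,X in cap: d=X-r.x[:2]; print("  cap",a,X.round(4),"in reader frame along %.4f lateral %.4f"%(d@u,d@[-u[1],u[0]]))
        b=hc-a0; print("  bearing of head centre from hub",np.degrees(np.arctan2(b[1],b[0])).round(2),[np.degrees(np.arctan2(*(X-a0)[::-1])).round(2) for a,X in cap])
if __name__=="__main__":
    import sys; run(sys.argv[1])
E
python3 chk.py 5
python3 - <<'E'
import cv2,numpy as np
t=cv2.imread("pics/top5raw.png");cv2.imwrite("pics/t5.png",np.clip(cv2.resize(t[195:355,290:430],(525,600),interpolation=cv2.INTER_CUBIC)*1.6+15.,0,255).astype(np.uint8))
E
```

```text
top fit axis [ 0.5756 -0.0723] th -179.0 head centre [ 0.3997 -0.0754] 135.7
  cap 58 [ 0.4719 -0.0811] in reader frame along 0.1039 lateral 0.0070
top fit axis [ 0.5742 -0.0686] th -177.78 head centre [ 0.3983 -0.0754] 134.0
  cap 58 [ 0.4719 -0.0811] in reader frame along 0.1027 lateral 0.0086
  bearing of head centre from hub -178.91 [np.float64(-174.98)]
side fit axis [ 0.5722 -0.0792] th -181.77 head centre [ 0.3963 -0.0738] 409.6
  cap 128 [ 0.4689 -0.081 ] in reader frame along 0.1032 lateral 0.0050
side fit axis [ 0.5727 -0.0724] th -179.68 head centre [ 0.3967 -0.0734] 444.4
  cap 128 [ 0.4689 -0.081 ] in reader frame along 0.1039 lateral 0.0080
  bearing of head centre from hub 179.14 [np.float64(-177.21)][ WARN:0@1.073] global loadsave.cpp:1063 imwrite_ Unsupported depth image for selected encoder is fallbacked to CV_8U.
```

View pics/t5.png

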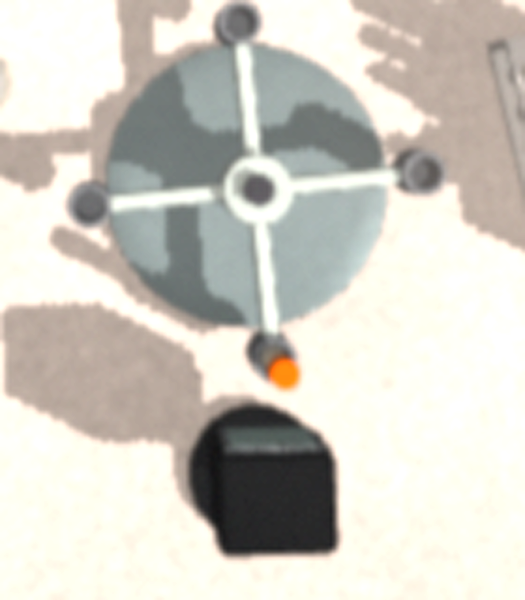

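The clear top view has the cap at (285,372) in the crop. The reader head is centred near x≈278 there, so the tube stands slightly to one side. Both cameras agree: 7 mm lateral, about 3.8° more to go. I'll go back in and nudge, with the finger ending at about 24.7°.

```bash
python3 -c "
from go import *
print(finger(36,z=.2).round(2))"
```

```text
[-3.24  9.26  0.56  0.    0.01 -0.85]
```

Emit:
step_arm --targets "1 -0.4 1.2 0 0 0 0; 1 -0.8 2.4 0 0 0 -0.2; 1 -1.2 3.5 0 0 0 -0.4; 1 -1.7 4.7 0 0 0 -0.6; 1 -2.1 5.9 0 0 0 -0.8; 1 -2.5 7.1 0 0 0 -0.8; 1 -2.9 8.2 0.1 0 0 -0.8; 1 -3.2 9.2 0.3 0 0 -0.8"

```text
time_s: 14.9
tcp_pos: [0.6308, -0.0327, 0.2109]
tcp_rot: [2.777, 1.464, 0.0]
contact_force: [1.3, 0.2, 0.3]
opening: 0.0006
```

```bash
python3 go.py .2 36; python3 go.py .055 36|head -1
```

```text
36 [ 0.   -0.03  0.27  0.02  0.01 -0.07]
14.9 [ 0.6308 -0.0327  0.2109] ang 35.1 r 0.0683 q [ 0.42  0.51 -0.57  1.61  0.3   1.11 -0.83] F [1.3 0.2 0.3] 0.0005813260419510832
side 127 cap [257.9 276.9] ang -175.2 r 0.107
36 [ 0.13 -0.11  3.83  0.01  0.04 -0.15]
```

Emit:
step_arm --targets "1 0 -0.03 0.3 0 0 0; 1 0 -0.03 0.8 0 0 0; 1 0 -0.03 1.6 0 0 0; 1 0 -0.03 2.2 0 0 0; 1 0 -0.03 2.2 0 0 0; 1 0 -0.03 2.2 0 0 0"

```text
time_s: 15.7
tcp_pos: [0.6279, -0.0248, 0.1228]
tcp_rot: [-2.773, -1.475, 0.001]
contact_force: [0.7, 0.3, 1.6]
opening: 0.0005
```

```bash
python3 go.py .055 37
```

```text
37 [-0.11  0.12  1.69 -0.01 -0.   -0.16]
15.7 [ 0.6279 -0.0248  0.1228] ang 41.8 r 0.0709 q [ 0.39  0.6  -0.53  1.69  0.36  0.95 -0.88] F [0.7 0.3 1.6] 0.0005478211443961417
side 128 cap [257.9 276.9] ang -175.2 r 0.106
```

Emit:
step_arm --targets "1 -0.08 0.06 0.5 0 0 -0.15; 1 -0.08 0.06 1 0 0 -0.15; 1 -0.08 0.06 1.5 0 0 -0.15; 1 -0.08 0.06 1.7 0 0 -0.15; 1 -0.08 0.06 1.7 0 0 -0.15; 1 -0.08 0.06 1.7 0 0 -0.15"

```text
time_s: 16.4
tcp_pos: [0.6297, -0.0299, 0.0561]
tcp_rot: [2.762, 1.494, 0.003]
contact_force: [-0.5, 0.1, 1.1]
opening: 0.0007
```

```bash
python3 go.py .055 36 34 32 30 28.5 27.5 26.5 25.5 24.5
```

```text
36 [-0.04  0.03  0.03  0.02 -0.01  0.14]
34 [-0.06  0.09  0.03  0.02 -0.01  0.47]
32 [-0.09  0.14  0.03  0.02 -0.01  0.8 ]
30 [-0.11  0.2   0.03  0.02 -0.01  1.14]
28.5 [-0.13  0.24  0.03  0.02 -0.01  1.39]
27.5 [-0.15  0.26  0.03  0.01 -0.01  1.55]
26.5 [-0.16  0.29  0.03  0.01 -0.01  1.72]
25.5 [-0.18  0.31  0.03  0.01 -0.01  1.89]
24.5 [-0.19  0.34  0.03  0.01 -0.01  2.05]
16.4 [ 0.6297 -0.0299  0.0561] ang 37.6 r 0.069 q [ 0.36  0.69 -0.5   1.72  0.42  0.84 -0.9 ] F [-0.5  0.1  1.1] 0.0006533330159493643
side 128 cap [257.9 276.9] ang -175.2 r 0.106
```

Emit:
step_arm --targets "1 -0.04 0.03 0 0 0 0.15; 1 -0.06 0.09 0 0 0 0.45; 1 -0.09 0.14 0 0 0 0.8; 1 -0.11 0.2 0 0 0 1.15; 1 -0.13 0.24 0 0 0 1.4; 1 -0.15 0.27 0 0 0 1.6; 1 -0.15 0.27 0 0 0 1.6; 1 -0.15 0.27 0 0 0 1.6"

```text
time_s: 17.3
tcp_pos: [0.6345, -0.0409, 0.0548]
tcp_rot: [-2.878, -1.259, -0.0]
contact_force: [-0.2, 0.8, 0.3]
opening: 0.0006
```

```bash
python3 go.py .055 27 26.5 26 25.5 25 24.5 24
```

```text
27 [ 0.01  0.02 -0.01 -0.   -0.    0.04]
26.5 [ 0.01  0.04 -0.01 -0.   -0.    0.12]
26 [ 0.    0.05 -0.01 -0.   -0.    0.21]
25.5 [-0.    0.07 -0.01 -0.   -0.    0.29]
25 [-0.01  0.08 -0.01 -0.   -0.    0.37]
24.5 [-0.01  0.09 -0.01 -0.   -0.    0.46]
24 [-0.02  0.11 -0.01 -0.   -0.    0.54]
17.3 [ 0.6345 -0.0409  0.0548] ang 27.6 r 0.0671 q [ 0.35  0.69 -0.46  1.7   0.39  0.84 -1.02] F [-0.2  0.8  0.3] 0.0005643294390993554
side 128 cap [257.  276.1] ang -176.5 r 0.107
```

Emit:
step_arm --targets "1 0 0.02 0 0 0 0.05; 1 0 0.04 0 0 0 0.1; 1 0 0.05 0 0 0 0.2; 1 0 0.07 0 0 0 0.3; 1 -0.01 0.085 0 0 0 0.4; 1 -0.01 0.085 0 0 0 0.4; 1 -0.01 0.085 0 0 0 0.4"

```text
time_s: 18.1
tcp_pos: [0.6367, -0.0439, 0.0547]
tcp_rot: [2.904, 1.197, -0.0]
contact_force: [0.2, 1.0, 0.1]
opening: 0.0004
```

```bash
python3 go.py .055 25 24.5 24 23.5 23
```

```text
25 [ 0.01 -0.01 -0.01  0.    0.   -0.03]
24.5 [ 0.01  0.   -0.01  0.    0.    0.05]
24 [-0.    0.02 -0.01  0.    0.    0.13]
23.5 [-0.01  0.03 -0.01  0.    0.    0.22]
23 [-0.01  0.04 -0.01  0.    0.    0.3 ]
18.1 [ 0.6367 -0.0439  0.0547] ang 24.5 r 0.0678 q [ 0.35  0.69 -0.44  1.7   0.38  0.84 -1.05] F [0.2 1.  0.1] 0.000390659875969997
side 122 cap [255.3 274.3] ang -179.1 r 0.107
```

On target by the side camera. Retract and check.

Emit:
step_arm --targets "1 0.03 -0.15 0 0 0 -0.5; 1 0.05 -0.3 0 0 0 -0.5; 1 0.05 -0.3 -1 0 0 -0.5; 1 0.05 -0.3 -2.2 0 0 -0.5; 1 0.05 -0.3 -3.4 0 0 -0.5; 1 0.05 -0.3 -4.2 0 0 -0.5; 1 0.05 -0.3 -4.2 0 0 -0.5"

```text
time_s: 18.9
tcp_pos: [0.6333, -0.0333, 0.2292]
tcp_rot: [2.868, 1.269, 0.015]
contact_force: [1.2, 0.6, 0.5]
opening: 0.0006
```

Emit:
step_arm --targets "1 0.4 -1.1 0 0 0 0; 1 0.8 -2.3 0 0 0 0; 1 1.2 -3.4 0 0 0 0; 1 1.7 -4.6 0 0 0 0; 1 2.1 -5.8 0 0 0 0; 1 2.5 -7 0 0 0 0; 1 2.9 -8.1 0 0 0 0; 1 3.3 -9.2 0 0 0 0"

```text
time_s: 19.7
tcp_pos: [0.4439, 0.3126, 0.2223]
tcp_rot: [2.872, 1.272, -0.0]
contact_force: [0.4, -0.4, 1.0]
opening: 0.0009
```

```bash
python3 chk.py 6 2>/dev/null
python3 - <<'E'
import cv2,numpy as np
t=cv2.imread("pics/top6raw.png");s=cv2.imread("pics/side6raw.png")
a=cv2.resize(t[195:355,290:430],(525,600),interpolation=cv2.INTER_CUBIC);b=np.zeros((600,275,3),np.uint8);b[:300]=cv2.resize(s[170:390,190:392],(275,300))
cv2.imwrite("pics/t6.png",np.clip(np.hstack([a,b])*1.6+15.,0,255).astype(np.uint8))
E
```

```text
top fit axis [ 0.5756 -0.0723] th -179.0 head centre [ 0.3997 -0.0754] 137.9
  cap 58 [ 0.4718 -0.0741] in reader frame along 0.1039 lateral 0.0000
top fit axis [ 0.5742 -0.0686] th -177.78 head centre [ 0.3983 -0.0754] 136.2
  cap 58 [ 0.4718 -0.0741] in reader frame along 0.1026 lateral 0.0016
  bearing of head centre from hub -178.91 [np.float64(-178.83)]
side fit axis [ 0.5722 -0.0792] th -181.77 head centre [ 0.3963 -0.0738] 410.0
  cap 124 [ 0.4683 -0.0738] in reader frame along 0.1039 lateral -0.0022
side fit axis [ 0.5728 -0.0725] th -179.71 head centre [ 0.3968 -0.0734] 443.7
  cap 124 [ 0.4683 -0.0738] in reader frame along 0.1044 lateral 0.0008
  bearing of head centre from hub 179.14 [np.float64(178.78)]
```

View pics/t6.png

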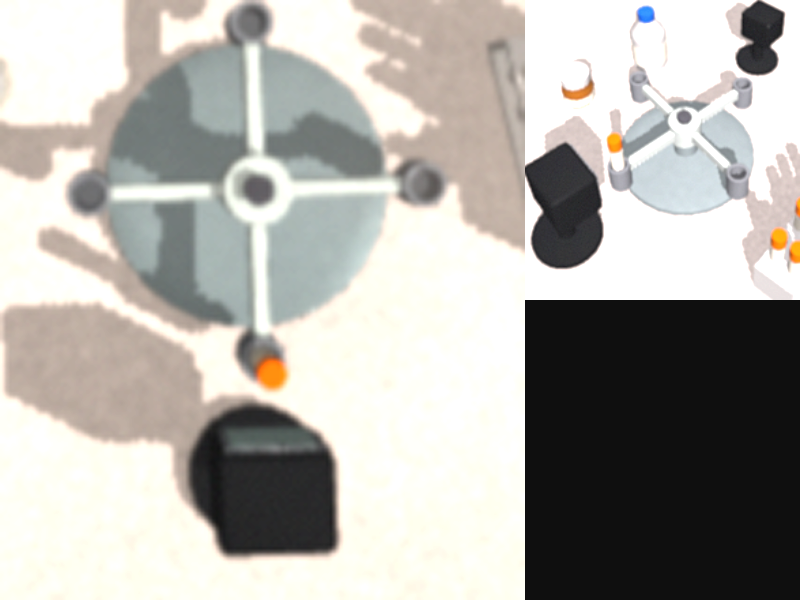

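```bash
python3 -c "
from rig import robot
s=robot.read_state();print(s['time_s'],abs(s['qvel']).max());print(robot.finish_job())"
```

```text
20.1 0.005557439719709489
the job is handed in; nothing more can be done
None
```

I turned the carousel about 105° clockwise (seen from above) until the tube stood in front of the near reader's window, took the hand away, and handed the job in at 20.1 s. I used the shut fingertips on the empty arm opposite the tube, so the hand never came near the tube or the reader. The near reader was the right one: its head measured about 68 mm wide, against about 50 mm for the look-alike.

The first push stopped about 3.8° short. I retracted, measured with a clear view, and nudged it the rest of the way.

- **Tube position:** With the hand away, the top camera put the tube at -178.8° against a reader bearing of -178.9°. The side camera put them at 178.8° and 179.1°.
- **Sideways error:** The fits gave between -2.2 and +1.6 mm. The two cameras disagree with each other by a degree or two in absolute bearing. By eye in the last top picture the tube was about 1 mm off centre.
- **Other things:** In the last picture the tube was upright in its cup. The bottle, jar and rack looked where they started, though I did not re-measure them. Forces on the tool stayed around 2 N during the pushes.

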